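# Hang a printed wheel on the high hook to cure

### The job

The wheel under the paste printer's nozzle is finished. First pull the printer's carriage, with the wheel standing in it, all the way out to its end stop and leave it there; then lift the wheel out by its rim and hang it by the rim on the higher of the two J-hooks, inside the upturned tip. Set it down on the hook rather than dropping it, let it hang still, and do not shove the other things on the bench about.

Things in the scene. Friction and masses are not known exactly. Their poses are not given: they have to be found in the camera images.
- wheel: grey printed wheel standing upright in the carriage: outer diameter 170 mm, rim 16 mm deep and 14 mm wide along the axle (inner radius 69 mm), hub 32 mm across, 24 mm wide, three spokes 10 mm wide, 8 mm thick. About 220 g. Origin at its centre; x is the axle, z up at the start. Spokes run from the hub to -z and to 60 degrees either side of +z, so the rim within 50 degrees of the top is free.
- printer: fixed paste printer; origin on the bench below the nozzle. Bed 100 mm wide (x), along y from +130 to -370 mm. Mast 90 x 50 mm, 460 mm high, at y = +165 mm; its bracket holds a barrel 44 mm thick, up to 437 mm, over the origin. The nozzle ends 214 mm above the bench, 13 mm above the wheel: it cannot be lifted there.
- carriage (a joint): carriage's travel along the printer's -y, m: 0 with the wheel below the nozzle (start), 0.14 at the end stop, fully out. Friction about 2.5 N, stays where left. The wheel's bottom stands loosely in its cradle: a slot 17 mm wide between walls 45 mm high, 8 mm thick and 110 mm long, its floor 32 mm above the bench. Lift the wheel straight up out of it.
- pull_tab (a point): centre of the top edge of the carriage's upright pull tab, 87 mm above the bench: a plate 44 mm wide (x), 8 mm thick (y), 55 mm tall at the carriage's -y end, 170 mm from below the wheel's centre. Push its wheel-side face towards the printer's -y with closed fingertips, or pinch it from above. Axes as the printer's.
- hook_high: the taller J-hook stand, fixed: base plate 110 x 100 x 12 mm; 22 mm square post, its centre the origin (at bench level), its top 258 mm up. A round bar 10 mm thick leaves the post level along the stand's -x, its top 250 mm above the bench, and turns up at the end. The two stands may swap places.
- hook_seat (a point): on top of the high hook's level bar, midway between post and upturned tip (40 mm from the post's centre, 250 mm above the bench); axes are the stand's (x from tip to post). The wheel hangs with its rim's inside on the bar, its axle along the bar and its centre about 69 mm below this point.
- hook_tip (a point): upper end of the high hook's upturned tip: centre of its round end, 265 mm above the bench (the very top is at 270 mm, 25 mm above the level bar), 79 mm from the post's centre.
- hook_low: the lower J-hook stand, fixed, not to be used: same shape, but its bar's top is 165 mm and its tip's top 185 mm above the bench; origin at the post's foot.
- dish: clear round dish (104 mm wide) with a small grey printed cup on it, 32 mm high in all; bystander, origin under its centre
- jar: closed paste jar, 68 mm wide, 85 mm high; bystander, origin under its centre
- bottle: closed bottle, 60 mm wide, 170 mm high; bystander, origin under its centre
- test_ring: small printed ring, 80 mm wide, 30 mm high, lying flat; bystander
- tray: grey open tray 120 x 160 mm, 40 mm high; bystander, origin under its centre
- cup: white cup 72 mm wide, 85 mm high; bystander, origin under its centre
There are look-alikes about, which are no part of the job. Leave any brown look-alike of the wheel alone.

How it is judged:
By the outcome, as a careful person would: the job done as asked, in the order asked, and still so for the second after the job is handed in, with the robot touching nothing.
It also fails if it takes over 70 s, if anything falls off the work surface, if the arm or the gripper's body presses on something with over 40 N, if the wrist force passes 120 N, or if a joint passes its speed limit or range.

### The arm

A 6-joint arm with a two-finger parallel gripper is mounted at the origin on the work surface. World frame = base frame: x ahead of the robot, y to its left, z up, the work surface at z = 0. Lengths are in mm, angles in degrees, forces in N, time in s.
With the tool pointing down it reaches from about 350 to 850 mm from the base axis. Payload 8.1 kg.
Tool frame: the origin (TCP) lies midway between the tips of the shut fingers; the grasp point (between the pads) lies 19 mm behind it (hold_point_z is the distance from the TCP to the grasp point, in mm); z points along the fingers, y is the direction in which the jaws open and shut (so a half turn about z gives the same grasp; the last joint's range is limited). The gripper opens to 85 mm and grips with 20 to 120 N. Pads are 22 mm wide; open, the fingers measure 114 mm over their backs; the gripper's body (76 mm by 85 mm) begins 54 mm behind the grasp point. The pads swing forward as they close: fully open they stand 13 mm farther back than shut.
Start: joints at [-71.242, 7.471, 85.268, -0, 87.261, -4.893], TCP at [240.725, -549.597, 231.292] pointing down, gripper open.
Joint ranges: [-169.43, 169.43], [-51.17, 129.36], [1.28, 143.12], [-76.62, 256.62], [0, 156.53], [-152.29, 152.29]. Speed limits (degrees/s): [136.94, 136.94, 159.86, 180, 180, 180].

### API

Orientations are given as [roll, pitch, yaw] about the fixed x, y, z axes, in that order (R = Rz(yaw) Ry(pitch) Rx(roll)).
In Python, from bench import sense, snapshot, camera_params, hand_in, hold_point_z gives the robot as it stands.
- The arm moves only by the tool servo_tool, never from a script. Its argument "motion" is a list of rows, each a list of 7 numbers: the finger opening in mm, from 0 to 85.4, then the shift along the tool's x, y, z in mm, then the turn, a rotation vector about the tool's x, y, z in rad. A call has 1 to 10 rows; each row shifts and turns the pose as measured when the row begins, along the tool's axes as they then stand; what a row does not reach is not made up. A row lasts 1/10 s, in which the tool goes at most 50 mm and 8.59 degrees, less where a joint would pass 70% of its speed; a pose out of reach is approached as far as the arm can. A call with a gripper value outside its range is refused whole. The fingers move at their own pace and stop on an object; "force" is the grip in N (left out, the last holds). Time passes only in rows, so rows that do not move let the fingers close. It gives the time, the measured TCP pose, the force and the opening at its end, in the units of the state.
- sense(): the state, without advancing time (a new reading comes with each control period).
- snapshot(name): name is "side" or "top"; returns the picture (384x512x3 uint8, blue, green, red); there is no depth.
- camera_params(name): a dict with "fx", "fy", "cx", "cy" (pixels), "R" (3x3) and "t" (3): a world point X has camera coordinates R X + t. Camera axes: x right, y down, z forward; pixel columns grow to the right and rows downward; lengths in mm; the calibration is good to about 2 mm. A picture is of the moment at which its call begins. camera_params takes no time and is no camera call.
- hand_in(): hands the job in, once; it reports no verdict.
The state is a dict: "time": time; "joint_pos": joint angles; "qd": joint speeds; "joint_efforts": joint torques, N m; "tool_pos": TCP position; "tcp_rot": TCP orientation; "ft_force": force on the tool from outside, world axes, zero at the start; "wrist_torque": the same for the moment, N m; "finger_gap": finger opening in mm.
Only numpy, scipy, OpenCV 4.12 (cv2) and the standard library are available. Lean on these libraries where they do the work, as an engineer would, in place of code of your own. Each camera call takes 0.05 s, during which the arm holds its last target. There are 200 camera calls.

## Working session

There is one attempt and no reset: what is moved stays moved. The work goes in short steps, Python scripts to look and compute and a tool call to move; the robot and the scene stay as the last step left them, time stands still between calls to the robot, and variables do not carry over. Pictures are saved under pics/ and viewed, about 8 in all and at most 12, crops included, and the job is handed in when it is done.

Besides the shell and the picture viewer there is one more tool, called after "Emit:" as name(argument=value, ...) on one line, values as JSON. servo_tool: Moves the arm, as the interface text tells. Its arguments: {"type":"object","properties":{"motion":{"type":"array"},"force":{"type":"number"}},"required":["motion"]}

```bash
mkdir -p pics
cat > h.py <<'E'
import numpy as np, cv2
from bench import sense, snapshot, camera_params, hand_in, hold_point_z
def proj(n,X):
    c=camera_params(n); p=np.array(c["R"])@np.array(X,float)+np.array(c["t"]).ravel()
    return np.array([c["fx"]*p[0]/p[2]+c["cx"],c["fy"]*p[1]/p[2]+c["cy"]])
def ray(n,uv):
    c=camera_params(n); R=np.array(c["R"]); o=-R.T@np.array(c["t"]).ravel()
    d=R.T@np.array([(uv[0]-c["cx"])/c["fx"],(uv[1]-c["cy"])/c["fy"],1]); return o,d/np.linalg.norm(d)
def onz(n,uv,z):
    o,d=ray(n,uv); return o+d*(z-o[2])/d[2]
def tri(a,b):
    (o1,d1),(o2,d2)=ray("top",a),ray("side",b)
    s=np.linalg.lstsq(np.c_[d1,-d2],o2-o1,rcond=None)[0]; p,q=o1+s[0]*d1,o2+s[1]*d2
    return (p+q)/2,np.linalg.norm(p-q)
def shot(n,f,crop=None,k=1):
    im=snapshot(n)
    cv2.imwrite("pics/raw_"+f,im)
    if crop: u0,v0,u1,v1=crop; im=im[v0:v1,u0:u1]
    cv2.imwrite("pics/"+f,cv2.resize(im,None,fx=k,fy=k,interpolation=cv2.INTER_CUBIC))
E
python3 - <<'E'
from h import *
shot("top","t0.png",k=1.5);shot("side","s0.png",k=1.5)
for n in("top","side"):print(n,ray(n,(256,192)),camera_params(n)["fx"])
print(sense(),hold_point_z)
E
```

```text
top (array([ 389.70927456,   25.48500129, 1351.50898932]), array([ 0.12003221, -0.01576249, -0.99264486])) 457.17707312358806
side (array([174.44146058, 943.38163705, 809.28488147]), array([ 0.29507135, -0.78601706, -0.54324036])) 460.73324300604884
{'time': 0.1, 'joint_pos': array([-7.12429911e+01,  7.51068971e+00,  8.53217130e+01,  1.60160397e-03,
        8.72601753e+01, -4.89182786e+00]), 'qd': array([ 0.03934703, -0.05403955, -0.00406532,  0.02770558,  0.13950235,
       -0.03056333]), 'joint_efforts': array([ 1.21571222e-03, -5.70949030e+01, -5.01942158e+01, -2.58501195e-04,
        7.98127265e-03, -1.01531743e-04]), 'tool_pos': array([ 240.56702551, -549.14510383,  230.36298217]), 'tcp_rot': array([-1.79907896e+02, -9.48839291e-03,  2.36487512e+01]), 'ft_force': array([-0.7478118 ,  0.58102308,  0.63150524]), 'wrist_torque': array([ 0.048708  , -0.01228091,  0.00143644]), 'finger_gap': 85.154512159082} 18.700000000000003
```

View pics/t0.png

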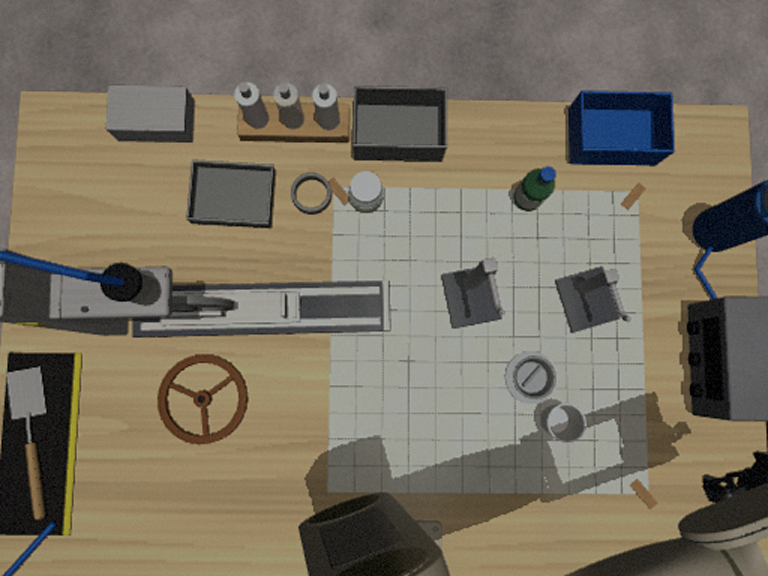

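View pics/s0.png

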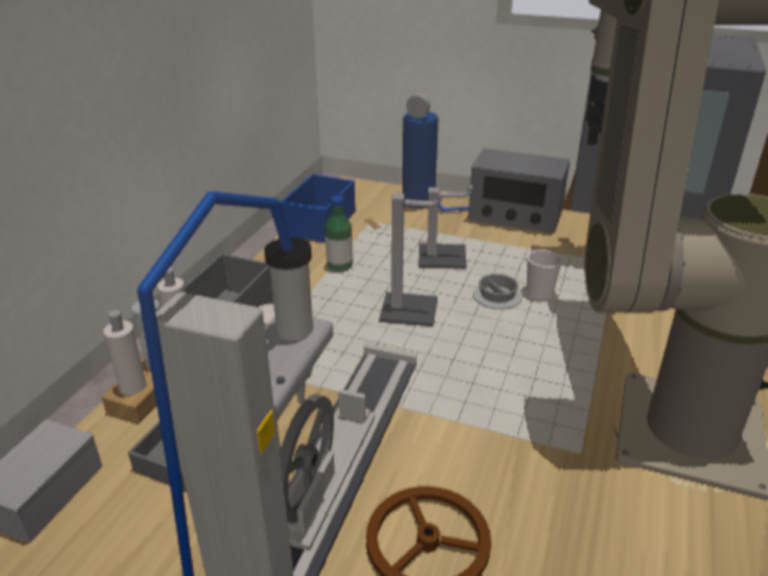

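The top view shows the printer on the left with its carriage travelling right. The hook stands are at about (472,295) and (592,300) in the 1.5x image, and the left one looks like the taller. Next I'll zoom in for measuring.

Run:
```python
from h import *
t=cv2.imread("pics/raw_t0.png");s=cv2.imread("pics/raw_s0.png")
a=cv2.resize(t[160:235,60:270],(800,286),interpolation=cv2.INTER_CUBIC)
b=cv2.resize(t[165:225,285:425],(700,300),interpolation=cv2.INTER_CUBIC); b=cv2.copyMakeBorder(b,0,0,0,100,0)
cv2.imwrite("pics/tz.png",np.vstack([a,b]))
c=cv2.resize(s[110:220,240:330],(450,550),interpolation=cv2.INTER_CUBIC)
d=cv2.resize(s[225:375,170:285],(345,450),interpolation=cv2.INTER_CUBIC); d=cv2.copyMakeBorder(d,0,100,0,0,0)
cv2.imwrite("pics/sz.png",np.hstack([c,d]))
for P in[(0,0,0),(500,0,0),(500,300,0),(500,-300,0),(240,-549,231)]:print(P,proj("top",P),proj("side",P))
```

```text
(0, 0, 0) [255.18347556 386.09056334] [459.32119948 287.14310113]
(500, 0, 0) [257.15220911 209.81548481] [265.79196618 241.67119708]
(500, 300, 0) [155.33981804 208.55860253] [221.39304074 320.8474164 ]
(500, -300, 0) [357.7428098  211.05728398] [296.27245735 187.31560109]
(240, -549, 231) [484.14403952 311.80866708] [397.41658237 104.20189248]
```

View pics/tz.png

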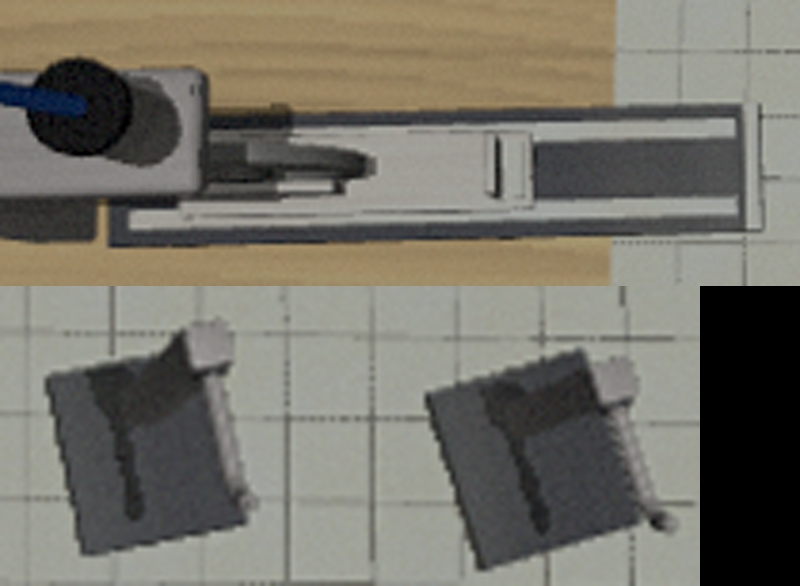

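View pics/sz.png

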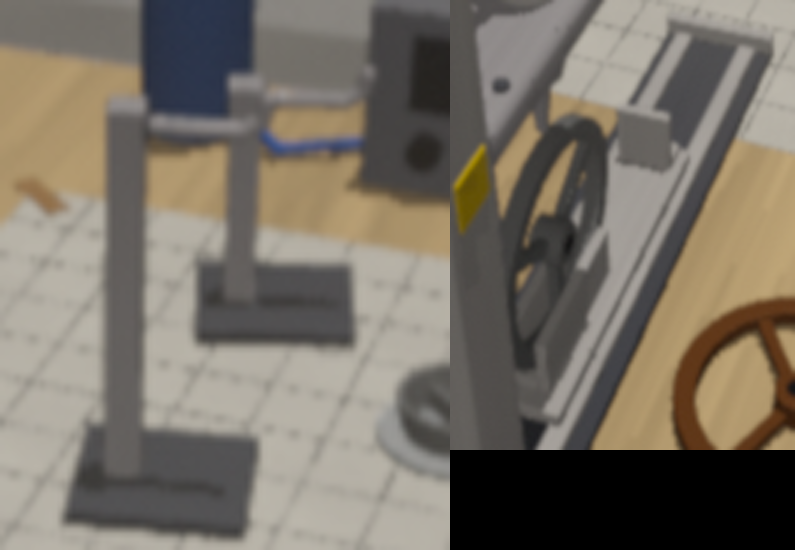

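Zooms: high-hook post top is at about (327.2,176.8) in the top view and its tip at about (334.4,208.4). The tab's top corners in the side view are about (226,260) and (242.7,262.3). The wheel's rim shows at the bracket's edge.

Run:
```python
from h import *
p=lambda *a:print(*[np.round(x,1) if not isinstance(x,str) else x for x in a])
T=lambda u,v:(u/3.81+60,v/3.81+160); H=lambda u,v:(u/5+285,(v-286)/5+165)
S1=lambda u,v:(u/5+240,v/5+110); S2=lambda u,v:((u-450)/3+170,v/3+225)
post=onz("top",H(211,345),258);tip=onz("top",H(247,503),267)
p("post",post,"tip",tip,np.linalg.norm((tip-post)[:2]),np.degrees(np.arctan2(*(post-tip)[[1,0]])))
p("post tri",*tri(H(211,345),S1(126,103)))
for n,c in(("base",[(47,377),(84,554),(247,522)]),):
  q=[onz("top",H(*x),12) for x in c];p(n,*q)
  for a,b in((0,1),(1,2)):d=q[b]-q[a];p(np.linalg.norm(d),np.degrees(np.arctan2(d[1],d[0])))
lp=onz("top",H(615,382),173);lt=onz("top",H(664,520),182);p("low",lp,lt,np.linalg.norm((lp-lt)[:2]))
p("tab side",onz("side",S2(618,105),87),onz("side",S2(668,112),87))
p("tab top",[onz("top",T(u,v),87) for u,v in((487,133),(487,198),(500,133),(500,198),(532,133),(532,205))])
# bed edges
for z in(10,20):
  q=[onz("top",T(u,v),z) for u,v in((762,103),(762,230),(200,243))];p(z,*q)
  for a,b in((0,1),(1,2)):d=q[b]-q[a];p(np.linalg.norm(d),np.degrees(np.arctan2(d[1],d[0])))
p("rim right edge z116",onz("top",T(375,163),116),onz("top",T(375,163),130))
```

```text
post [ 561.5 -164.5  258. ] tip [ 483.9 -179.6  267. ] 79.1 11.0
post tri [ 562.3 -165.1  254.1] 0.5
base [ 579.5 -109.4   12. ] [ 474.8 -131.3   12. ] [ 494.8 -227.8   12. ]
107.0 -168.2
98.5 -78.3
low [ 558.3 -392.4  173. ] [ 485.1 -412.7  182. ] 75.9
tab side [529.9 198.   87. ] [490.2 191.8  87. ]
tab top [[531.9 194.3  87. ]
 [484.6 192.9  87. ]
 [532.1 184.9  87. ]
 [484.7 183.5  87. ]
 [532.4 161.7  87. ]
 [479.9 160.3  87. ]]
10 [566.9  -7.5  10. ] [468.3  -8.5  10. ] [453.3 419.9  10. ]
98.6 -179.4
428.7 92.0
20 [565.6  -7.2  20. ] [467.7  -8.3  20. ] [452.9 417.   20. ]
97.9 -179.4
425.5 92.0
rim right edge z116 [506.3 268.8 116. ] [504.9 266.  130. ]
```

Emit:
servo_tool(motion=[[0, 0, 0, -13, 0, 0, -0.149], [0, 0, 0, -13, 0, 0, -0.149], [0, 0, 0, -13, 0, 0, -0.149], [0, 0, 0, -13, 0, 0, -0.149], [0, 0, 0, -13, 0, 0, -0.149], [0, 0, 0, -13, 0, 0, -0.149], [0, 0, 0, -13, 0, 0, -0.149], [0, 0, 0, -13, 0, 0, -0.149]])

```text
time: 0.9
tool_pos: [239.6, -546.2, 329.5]
tcp_rot: [-179.7, -0.9, 92.7]
ft_force: [-0.5, -0.3, 0.1]
finger_gap: -0.1
```

```bash
cat >> h.py <<'E'
from scipy.spatial.transform import Rotation as Ro
def go(x,y,z,yaw):
    s=sense(); R=Ro.from_euler("xyz",s["tcp_rot"],degrees=True); T=Ro.from_euler("xyz",[180,0,yaw],degrees=True)
    print("t",round(s["time"],2),"pos",s["tool_pos"].round(1),s["tcp_rot"].round(2),"F",s["ft_force"].round(1),"gap",round(s["finger_gap"],1))
    print("shift",R.inv().apply(np.array([x,y,z])-s["tool_pos"]).round(1),"rotvec",(R.inv()*T).as_rotvec().round(3))
E
python3 -c "
from h import *
go(509,217,330,92)"
```

```text
t 0.9 pos [ 239.6 -546.2  329.5] [-179.74   -0.91   92.67] F [-0.5 -0.3  0.1] gap -0.1
shift [749.7 304.7  10. ] rotvec [-0.005 -0.016  0.012]
```

Emit:
servo_tool(motion=[[0, 37, 15, 0, 0, 0, 0], [0, 37, 15, 0, 0, 0, 0], [0, 37, 15, 0, 0, 0, 0], [0, 37, 15, 0, 0, 0, 0], [0, 37, 15, 0, 0, 0, 0], [0, 37, 15, 0, 0, 0, 0], [0, 37, 15, 0, 0, 0, 0], [0, 37, 15, 0, 0, 0, 0], [0, 37, 15, 0, 0, 0, 0], [0, 37, 15, 0, 0, 0, 0]])

```text
time: 1.9
tool_pos: [370.9, -158.6, 330.8]
tcp_rot: [-179.6, -1.2, 92.6]
ft_force: [1.0, -0.3, -0.2]
finger_gap: 0.1
```

Emit:
servo_tool(motion=[[0, 37, 15, 0, 0, 0, 0], [0, 37, 15, 0, 0, 0, 0], [0, 37, 15, 0, 0, 0, 0], [0, 37, 15, 0, 0, 0, 0], [0, 37, 15, 0, 0, 0, 0], [0, 37, 15, 0, 0, 0, 0], [0, 37, 15, 0, 0, 0, 0], [0, 37, 15, 0, 0, 0, 0], [0, 37, 15, 0, 0, 0, 0], [0, 0, 0, 0, 0, 0, 0]])

```text
time: 2.9
tool_pos: [491.2, 200.0, 332.6]
tcp_rot: [-179.3, -1.2, 92.8]
ft_force: [-0.3, -0.3, 0.4]
finger_gap: 0.1
```

```bash
python3 -c "
from h import *
go(509,219,200,92)"
```

```text
t 2.9 pos [491.2 200.  332.6] [-179.31   -1.21   92.83] F [-0.3 -0.3  0.4] gap 0.1
shift [ 15.3  20.4 132.7] rotvec [-0.012 -0.021  0.015]
```

Emit:
servo_tool(motion=[[0, 5, 7, 30, -0.004, -0.007, 0.005], [0, 5, 7, 30, -0.004, -0.007, 0.005], [0, 5, 6, 30, -0.004, -0.007, 0.005], [0, 0, 0, 30, 0, 0, 0], [0, 0, 0, 13, 0, 0, 0], [0, 0, 0, 0, 0, 0, 0]])

```text
time: 3.5
tool_pos: [509.5, 217.4, 194.4]
tcp_rot: [-179.9, 0.1, 92.1]
ft_force: [0.2, 0.1, -0.6]
finger_gap: 0.0
```

```bash
python3 -c "
from h import *
go(509,218,60,92)
shot('top','t1.png',(60,120,270,250),3.8)"
```

```text
t 3.5 pos [509.5 217.4 194.4] [-1.7993e+02  1.4000e-01  9.2110e+01] F [ 0.2  0.1 -0.6] gap 0.0
shift [  1.   -0.3 134.4] rotvec [-0.001  0.002  0.002]
```

View pics/t1.png

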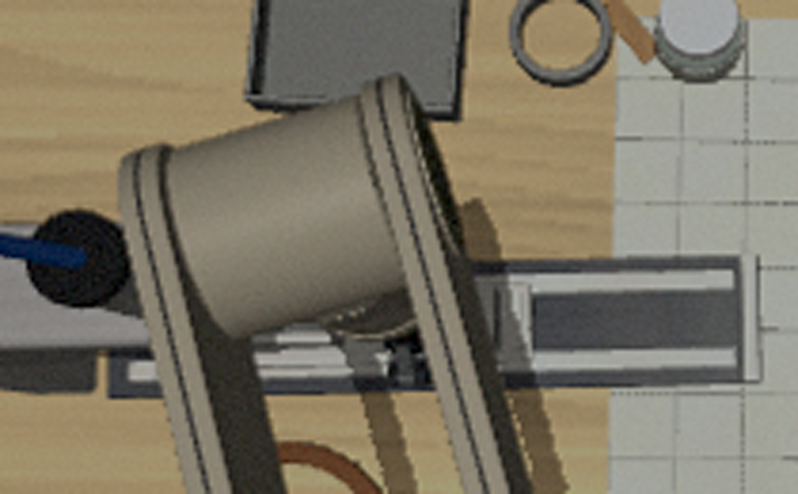

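The arm hides the wheel from above, and a link comes close to the barrel in the image. I'll check the clearance in the side view before lowering.

```bash
python3 -c "
from h import *
shot('side','s1.png',None,1.5)
print(sense()['joint_pos'])"
```

```text
[17.87811921  1.51653722 95.13378004 -0.11368607 83.2452861  15.78683856]
```

View pics/s1.png

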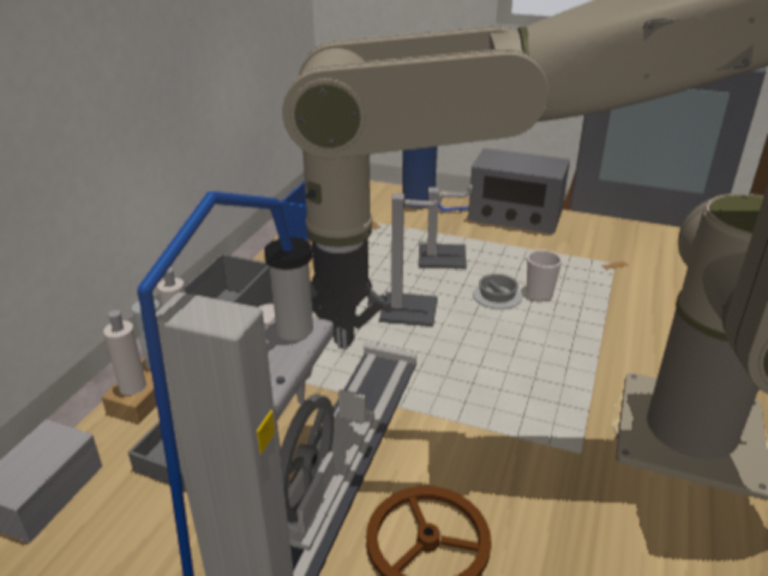

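Run:
```python
from h import *
r=lambda u,v:(u/3.8+60,v/3.8+120)
for z in(500,560,610):print(z,[onz("top",r(u,v),z).round(0) for u,v in((120,170),(135,250),(160,330),(410,80),(460,240),(240,335))])
# height of J5 axis: vertical line above TCP vs side pixel
for z in(450,500,550,600,650):print(z,(proj("side",(509.5,217.4,z))*1.5).round(0),(proj("side",(475,325,z))*1.5).round(0))
```

```text
500 [array([540., 320., 500.]), array([500., 311., 500.]), array([461., 296., 500.]), array([587., 180., 500.]), array([507., 152., 500.]), array([459., 258., 500.])]
560 [array([529., 299., 560.]), array([492., 291., 560.]), array([456., 277., 560.]), array([574., 169., 560.]), array([499., 143., 560.]), array([454., 241., 560.])]
610 [array([520., 282., 610.]), array([486., 274., 610.]), array([452., 261., 610.]), array([562., 160., 610.]), array([492., 136., 610.]), array([450., 228., 610.])]
450 [337. 183.] [326. 225.]
500 [336. 145.] [324. 184.]
550 [334. 105.] [322. 140.]
600 [332.  62.] [320.  92.]
650 [330.  16.] [317.  41.]
```

The fork's outer face is at about y=295 and the barrel starts at about y=340, so there is enough room to lower.

Emit:
servo_tool(motion=[[0, 0, 0, 20, 0, 0, 0], [0, 0, 0, 20, 0, 0, 0], [0, 0, 0, 20, 0, 0, 0], [0, 0, 0, 20, 0, 0, 0], [0, 0, 0, 20, 0, 0, 0], [0, 0, 0, 15, 0, 0, 0], [0, 0, 0, 12, 0, 0, 0], [0, 0, 0, 0, 0, 0, 0]])

```text
time: 4.4
tool_pos: [524.8, 220.1, 85.3]
tcp_rot: [178.2, -0.4, 92.0]
ft_force: [-0.7, 0.3, -0.8]
finger_gap: -0.1
```

```bash
python3 -c "
from h import *
go(509.5,200,66,92)"
```

```text
t 4.4 pos [524.8 220.1  85.3] [178.23  -0.37  91.98] F [-0.7  0.3 -0.8] gap -0.1
shift [-19.7 -16.6  18.7] rotvec [ 0.031 -0.007 -0.   ]
```

Emit:
servo_tool(motion=[[0, 0, -8, 6, 0.015, 0, 0], [0, -1, -7, 6, 0.015, 0, 0], [0, -1, 0, 6, 0, 0, 0], [0, 0, 0, 0, 0, 0, 0]])

```text
time: 4.8
tool_pos: [510.7, 218.2, 68.5]
tcp_rot: [179.9, -0.4, 92.0]
ft_force: [-0.0, 0.0, -0.5]
finger_gap: 0.2
```

Emit:
servo_tool(motion=[[0, -4, 0, 0, 0, 0, 0], [0, -4, 0, 0, 0, 0, 0], [0, -4, 0, 0, 0, 0, 0], [0, -4, 0, 0, 0, 0, 0], [0, -4, 0, 0, 0, 0, 0]])

```text
time: 5.3
tool_pos: [511.6, 197.9, 68.8]
tcp_rot: [179.8, -0.6, 92.0]
ft_force: [-1.0, 3.2, -1.0]
finger_gap: 0.1
```

```bash
python3 -c "
from h import *
go(514,66,66,92)"
```

```text
t 5.3 pos [511.6 197.9  68.8] [179.83  -0.55  92.03] F [-1.   3.2 -1. ] gap 0.1
shift [-132.    -2.3    1.5] rotvec [ 0.003 -0.01   0.   ]
```

Emit:
servo_tool(motion=[[0, -5, 0, 0, 0, 0, 0], [0, -6, 0, 0, 0, 0, 0], [0, -6, 0, 0, 0, 0, 0], [0, -6, 0, 0, 0, 0, 0], [0, -6, 0, 0, 0, 0, 0], [0, -6, 0, 0, 0, 0, 0], [0, -6, 0, 0, 0, 0, 0], [0, -6, 0, 0, 0, 0, 0], [0, -6, 0, 0, 0, 0, 0], [0, -6, 0, 0, 0, 0, 0]])

```text
time: 6.3
tool_pos: [513.9, 134.1, 68.8]
tcp_rot: [179.8, -0.6, 92.0]
ft_force: [-1.4, 3.2, 0.5]
finger_gap: 0.2
```

Emit:
servo_tool(motion=[[0, -6, 0, 0, 0, 0, 0], [0, -6, 0, 0, 0, 0, 0], [0, -6, 0, 0, 0, 0, 0], [0, -6, 0, 0, 0, 0, 0], [0, -6, 0, 0, 0, 0, 0], [0, -6, 0, 0, 0, 0, 0], [0, -6, 0, 0, 0, 0, 0], [0, -6, 0, 0, 0, 0, 0]])

```text
time: 7.1
tool_pos: [515.8, 81.8, 68.7]
tcp_rot: [179.8, -0.6, 92.0]
ft_force: [-0.7, 3.2, 1.3]
finger_gap: -0.2
```

Emit:
servo_tool(motion=[[0, -4, 0, 0, 0, 0, 0], [0, -4, 0, 0, 0, 0, 0], [0, -3, 0, 0, 0, 0, 0], [0, -3, 0, 0, 0, 0, 0]])

```text
time: 7.5
tool_pos: [516.2, 69.2, 68.7]
tcp_rot: [179.8, -0.9, 92.0]
ft_force: [-1.2, 30.2, 1.8]
finger_gap: 0.2
```

The end stop is felt at 30 N. I'll back off and rise, then look.

Emit:
servo_tool(motion=[[0, 8, 0, 0, 0, 0, 0], [0, 5, 0, 0, 0, 0, 0], [0, 0, 0, -20, 0, 0, 0], [0, 0, 0, -25, 0, 0, 0], [0, 0, 0, -30, 0, 0, 0], [0, 0, 0, -35, 0, 0, 0], [0, 0, 0, -35, 0, 0, 0], [40, -20, 0, -35, 0, 0, 0], [40, -30, 0, -30, 0, 0, 0], [40, -30, 0, 0, 0, 0, 0]])

```text
time: 8.5
tool_pos: [516.4, -2.9, 283.1]
tcp_rot: [-179.9, -0.4, 92.3]
ft_force: [1.3, -0.3, 0.0]
finger_gap: 40.1
```

Emit:
servo_tool(motion=[[40, -45, 0, 0, 0, 0, 0], [40, -45, 0, 0, 0, 0, 0], [40, -45, 0, 0, 0, 0, 0], [40, -45, 0, 0, 0, 0, 0], [40, 0, 0, 0, 0, 0, 0]])

```text
time: 9.0
tool_pos: [523.5, -195.0, 284.6]
tcp_rot: [179.9, 0.1, 92.2]
ft_force: [-0.7, -0.3, -0.4]
finger_gap: 39.8
```

Run:
```python
from h import *
t=snapshot("top");s=snapshot("side");cv2.imwrite("pics/raw_t2.png",t);cv2.imwrite("pics/raw_s2.png",s)
a=cv2.resize(t[165:230,110:270],(800,325),interpolation=cv2.INTER_CUBIC)
b=cv2.resize(s[190:330,180:300],(240,280),interpolation=cv2.INTER_CUBIC)
b=cv2.resize(s[200:290,180:320],(428,275),interpolation=cv2.INTER_CUBIC);b=cv2.copyMakeBorder(b,0,0,0,372,0)
cv2.imwrite("pics/z2.png",np.vstack([a,b]))
go(508.6,222,290,92)
```

```text
t 9.1 pos [ 523.9 -190.8  284.7] [ 1.7985e+02 -7.0000e-02  9.2320e+01] F [ 0.6  0.8 -0.1] gap 40.1
shift [413.1   1.4  -4.8] rotvec [ 0.003 -0.001  0.006]
```

View pics/z2.png

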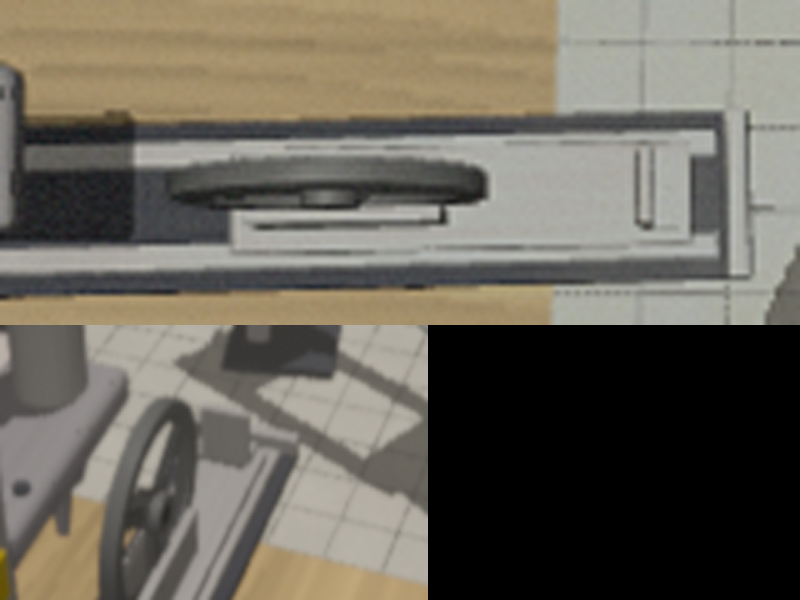

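Run:
```python
from h import *
T=lambda u,v:(u/5+110,v/5+165)
for u,v,z in((325,157,201),(325,171,201),(325,184,201),(165,182,117),(487,185,117),(325,205,117),(327,190,117)):print((u,v,z),onz("top",T(u,v),z).round(1))
t=cv2.imread("pics/raw_t2.png"); g=cv2.cvtColor(t,cv2.COLOR_BGR2GRAY)
print(g[190:212,172:179])
S=lambda u,v:(u/428*140+180,(v-325)/3.056+200)
print("rim top side",S(170,402),onz("side",S(170,402),201).round(1))
for X in((508.6+d,221.9,201) for d in(-7,0,7)):print(proj("top",X),(proj("top",X)-[110,165])*5)
```

```text
(325, 157, 201) [514.9 211.1 201. ]
(325, 171, 201) [507.8 210.9 201. ]
(325, 184, 201) [501.3 210.7 201. ]
(165, 182, 117) [509.4 310.  117. ]
(487, 185, 117) [510. 137. 117.]
(325, 205, 117) [498.  223.8 117. ]
(327, 190, 117) [506.2 223.  117. ]
[[ 68  66  69  71  68  69  70]
 [ 64  63  61  68  69  66  66]
 [ 89  88  86  91  89  88  99]
 [166 167 170 168 167 169 171]
 [141 147 155 156 158 152 132]
 [172 171 171 174 176 169 170]
 [122 120 124 127 124 126 125]
 [107 105 109 108 112 107 107]
 [116 111 113 113 113 112 109]
 [118 117 117 114 115 110 111]
 [125 122 120 118 117 117 113]
 [ 76  72  72  71  69  69  70]
 [ 50  50  49  51  48  50  43]
 [ 90  98 112 111 103  91  81]
 [ 98 111 121 122 109  97  90]
 [ 91 102 112 110  95  90  80]
 [ 51  46  47  34  40  40  44]
 [166 168 165 166 164 165 167]
 [177 181 179 178 181 182 181]
 [101  98 102 104  99  97  94]
 [ 78  80  87 108 109 108 109]
 [169 167 167 169 169 169 170]]
rim top side (235.60747663551402, 225.19633507853402) [499.9 203.8 201. ]
[170.52342669 201.60450972] [302.61713346 183.02254858]
[170.61920996 198.83626815] [303.0960498  169.18134074]
[170.71485004 196.07216472] [303.57425021 155.36082361]
```

Emit:
servo_tool(motion=[[40, 20, 0, -18, 0, 0, 0], [40, 43, 0, -5, 0, 0, 0], [40, 43, 0, 0, 0, 0, 0], [40, 43, 0, 0, 0, 0, 0], [40, 43, 0, 0, 0, 0, 0], [40, 43, 0, 0, 0, 0, 0], [40, 43, 0, 0, 0, 0, 0], [40, 43, 0, 0, 0, 0, 0], [40, 43, 0, 0, 0, 0, 0], [40, 35, 0, 0, 0, 0, 0]])

```text
time: 10.1
tool_pos: [500.3, 230.9, 308.9]
tcp_rot: [179.8, -0.1, 92.7]
ft_force: [0.5, 0.1, 0.4]
finger_gap: 40.1
```

Emit:
servo_tool(motion=[[40, 0, 0, 0, 0, 0, 0], [40, 0, 0, 0, 0, 0, 0]])

```text
time: 10.3
tool_pos: [497.1, 238.0, 308.6]
tcp_rot: [179.8, -0.1, 93.3]
ft_force: [0.7, 0.2, 0.5]
finger_gap: 39.7
```

```bash
python3 -c "
from h import *
go(508.5,222.5,230,92)"
```

```text
t 10.3 pos [497.1 238.  308.6] [ 1.7983e+02 -1.0000e-01  9.3300e+01] F [0.7 0.2 0.5] gap 39.7
shift [-16.3  10.3  78.6] rotvec [ 0.003 -0.002  0.023]
```

Emit:
servo_tool(motion=[[40, -8, 5, 12, 0, 0, 0.012], [40, -8, 5, 12, 0, 0, 0.011], [40, 0, 0, 14, 0, 0, 0], [40, 0, 0, 14, 0, 0, 0], [40, 0, 0, 12, 0, 0, 0], [40, 0, 0, 10, 0, 0, 0], [40, 0, 0, 0, 0, 0, 0]])

```text
time: 11.0
tool_pos: [507.9, 217.0, 225.4]
tcp_rot: [-180.0, 0.0, 91.6]
ft_force: [-0.2, -0.8, 0.2]
finger_gap: 40.0
```

```bash
python3 -c "
from h import *
go(508.5,222.5,188,92)"
```

```text
t 11.0 pos [507.9 217.  225.4] [-1.7996e+02  2.0000e-02  9.1580e+01] F [-0.2 -0.8  0.2] gap 40.0
shift [ 5.5  0.7 37.4] rotvec [-0.001  0.    -0.007]
```

Emit:
servo_tool(motion=[[40, 3, 0.5, 8, 0, 0, -0.007], [40, 2, 0, 8, 0, 0, 0], [40, 0, 0, 8, 0, 0, 0], [40, 0, 0, 7, 0, 0, 0], [40, 0, 0, 4, 0, 0, 0], [40, 0, 0, 0, 0, 0, 0]])

```text
time: 11.6
tool_pos: [508.7, 223.3, 188.3]
tcp_rot: [180.0, -0.0, 92.1]
ft_force: [0.4, 0.1, -0.9]
finger_gap: 40.0
```

```bash
python3 -c "
from h import *
go(508.5,222.5,188,92)"
```

```text
t 11.6 pos [508.7 223.3 188.3] [ 1.7995e+02 -1.0000e-02  9.2070e+01] F [ 0.4  0.1 -0.9] gap 40.0
shift [-0.8 -0.2  0.3] rotvec [ 0.001 -0.     0.001]
```

Emit:
servo_tool(motion=[[0, 0, 0, 0, 0, 0, 0], [0, 0, 0, 0, 0, 0, 0], [0, 0, 0, 0, 0, 0, 0], [0, 0, 0, 0, 0, 0, 0], [0, 0, 0, 0, 0, 0, 0]], force=60)

```text
time: 12.1
tool_pos: [509.2, 223.3, 189.2]
tcp_rot: [179.9, -0.0, 92.1]
ft_force: [-0.3, 0.1, -1.4]
finger_gap: 5.0
```

Emit:
servo_tool(motion=[[0, 0, 0, -3, 0, 0, 0], [0, 0, 0, -5, 0, 0, 0], [0, 0, 0, -6, 0, 0, 0], [0, 0, 0, -6, 0, 0, 0]])

```text
time: 12.5
tool_pos: [508.4, 223.0, 209.5]
tcp_rot: [-180.0, 0.0, 92.1]
ft_force: [0.9, 0.3, -2.0]
finger_gap: 5.0
```

The gap reads 5 mm where I expected 14, although the wrist shows about 2 N of weight. I'll look before going on.

Run:
```python
from h import *
shot("side","s3.png",(190,150,330,290),5)
```

```text
(no output)
```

View pics/s3.png

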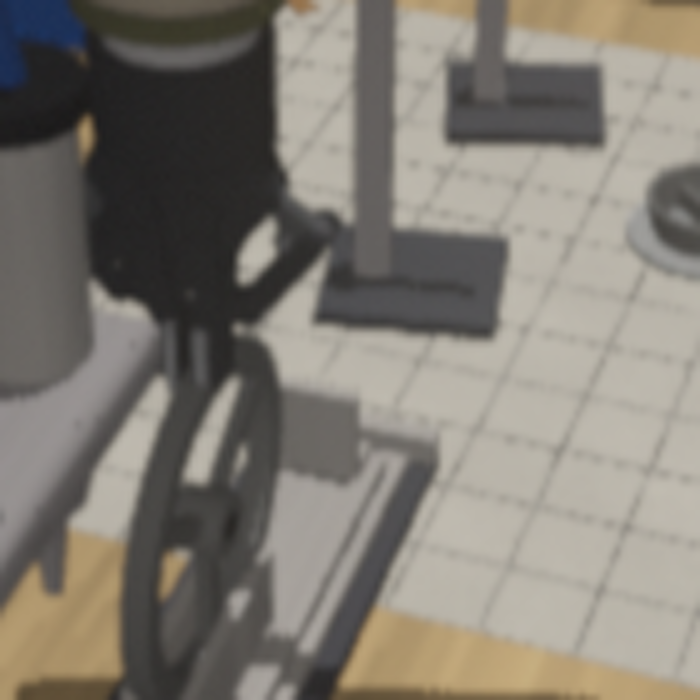

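Emit:
servo_tool(motion=[[0, 0, 0, -8, 0, 0, 0], [0, 0, 0, -10, 0, 0, 0], [0, 0, 0, -12, 0, 0, 0], [0, 0, 0, -12, 0, 0, 0], [0, 0, 0, -12, 0, 0, 0], [0, 0, 0, -12, 0, 0, 0], [0, 0, 0, -12, 0, 0, 0], [0, 0, 0, -10, 0, 0, 0], [0, 0, 0, -5, 0, 0, 0], [0, 0, 0, 0, 0, 0, 0]])

```text
time: 13.55
tool_pos: [509.7, 223.5, 315.5]
tcp_rot: [179.6, -0.1, 92.1]
ft_force: [-0.3, -0.1, -2.0]
finger_gap: 5.0
```

Run:
```python
from h import *
shot("side","s4.png",(180,120,320,280),3.7)
go(508.5,223,310,92)
for X in((508.5,223,315),(508.5,223,316-170),(508.5,308,231),(508.5,138,231)):print((proj("side",X)-[180,120])*3.7)
```

```text
t 13.6 pos [509.5 223.5 315. ] [ 1.7967e+02 -9.0000e-02  9.2060e+01] F [ 0.2  0.5 -1.5] gap 4.8
shift [-0.4 -1.1  4.9] rotvec [ 0.006 -0.002  0.001]
[172.39250074 238.96911461]
[182.52215231 477.65985597]
[114.3502176  451.20991852]
[232.83893291 286.28950284]
```

View pics/s4.png

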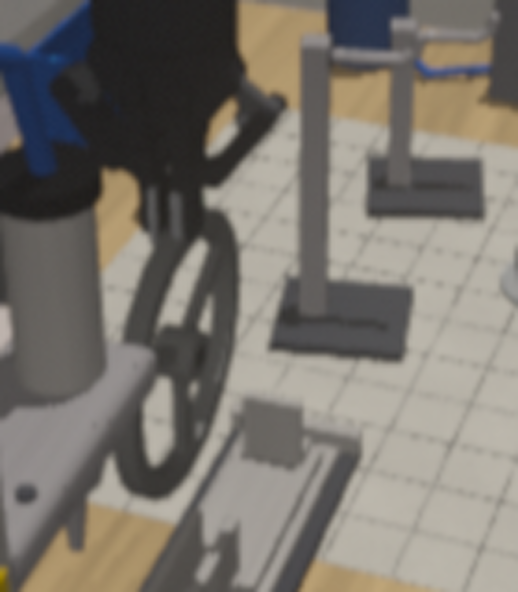

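The wheel is held and clear of the carriage, the carriage has stayed out, and the hook post is unobstructed. Next I move it in front of the hook tip.

Emit:
servo_tool(motion=[[0, -8, -8, 0, 0, 0, 0], [0, -20, -14, 0, 0, 0, 0], [0, -28, -14, 0, 0, 0, 0], [0, -30, -14, 0, 0, 0, 0], [0, -30, -12, 0, 0, 0, -0.02], [0, -30, -10, 0, 0, 0, -0.02], [0, -30, -6, 0, 0, 0, -0.02], [0, -30, 0, 0, 0, 0, -0.02], [0, -30, 0, 0, 0, 0, -0.02], [0, -30, 0, 0, 0, 0, -0.02]])

```text
time: 14.6
tool_pos: [438.9, -54.0, 305.2]
tcp_rot: [-179.6, -0.1, 99.6]
ft_force: [0.7, 0.3, -1.3]
finger_gap: 4.9
```

```bash
python3 -c "
from h import *
go(425,-191,300,101.5)"
```

```text
t 14.6 pos [438.9 -54.  305.2] [-1.7957e+02 -7.0000e-02  9.9560e+01] F [ 0.7  0.3 -1.3] gap 4.9
shift [-132.8  -36.4    5.3] rotvec [-0.007 -0.001 -0.034]
```

Emit:
servo_tool(motion=[[0, -24, -10, 0, -0.003, 0, -0.014], [0, -24, -10, 0, -0.003, 0, -0.014], [0, -22, -8, 0, 0, 0, 0], [0, -20, -4, 0, 0, 0, 0], [0, -15, -2, 0, 0, 0, 0], [0, -10, 0, 0, 0, 0, 0], [0, 0, 0, 0, 0, 0, 0], [0, 0, 0, 0, 0, 0, 0]])

```text
time: 15.4
tool_pos: [418.3, -180.8, 298.3]
tcp_rot: [-179.4, -0.4, 100.9]
ft_force: [-0.8, 0.6, -2.0]
finger_gap: 5.1
```

Run:
```python
from h import *
go(434.3,-190.6,288,101.5)
t=snapshot("top");s=snapshot("side");cv2.imwrite("pics/raw_t5.png",t);cv2.imwrite("pics/raw_s5.png",s)
a=cv2.resize(t[150:270,280:400],(500,500),interpolation=cv2.INTER_CUBIC)
b=cv2.resize(s[80:240,250:346],(300,500),interpolation=cv2.INTER_CUBIC)
cv2.imwrite("pics/z5.png",np.hstack([a,b]))
p=sense()["tool_pos"]
for dz in(13,-3,-72):print(dz,proj("side",p+[0,0,dz]),((proj("side",p+[0,0,dz])-[250,80])*3.125+[500,0]).round())
```

```text
t 15.4 pos [ 418.3 -180.8  298.3] [-179.4    -0.35  100.89] F [-0.8  0.6 -2. ] gap 5.1
shift [-12.7  14.   10.1] rotvec [-0.01  -0.006 -0.011]
13 [318.32738503 116.66390184] [714. 115.]
-3 [317.91013632 122.19244914] [712. 132.]
-72 [316.17470983 145.18685785] [707. 204.]
```

View pics/z5.png

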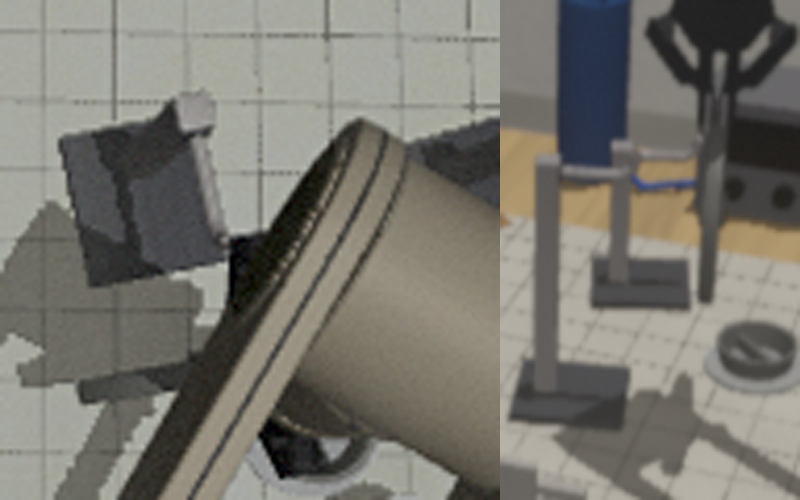

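Seen from the side, the wheel hangs edge-on and near vertical in front of the hook bar, and the tip faces it. Now I line up and slide it in along the bar.

Emit:
servo_tool(motion=[[0, -5, 5, 4, -0.004, -0.003, -0.005], [0, -5, 5, 4, -0.004, -0.003, -0.005], [0, -3, 4, 3, 0, 0, 0], [0, 0, 0, 0, 0, 0, 0], [0, 0, 0, 0, 0, 0, 0]])

```text
time: 16.0
tool_pos: [436.8, -189.4, 286.1]
tcp_rot: [-179.9, 0.0, 101.8]
ft_force: [-0.0, -0.1, -2.3]
finger_gap: 5.0
```

Run:
```python
from h import *
go(434.3,-190.6,287,101.5)
go(522.5,-172.7,287,101.5)
```

```text
t 16.0 pos [ 436.8 -189.4  286.1] [-1.7993e+02  2.0000e-02  1.0176e+02] F [-0.  -0.1 -2.3] gap 5.0
shift [-0.6 -2.7 -0.9] rotvec [-0.001  0.     0.005]
t 16.0 pos [ 436.8 -189.4  286.1] [-1.7993e+02  2.0000e-02  1.0176e+02] F [-0.  -0.1 -2.3] gap 5.0
shift [-1.1 87.3 -1. ] rotvec [-0.001  0.     0.005]
```

Emit:
servo_tool(motion=[[0, 0, 4, 0, 0, 0, 0], [0, 0, 8, 0, 0, 0, 0], [0, 0, 10, 0, 0, 0, 0], [0, 0, 10, 0, 0, 0, 0], [0, 0, 10, 0, 0, 0, 0]])

```text
time: 16.5
tool_pos: [480.9, -180.3, 286.6]
tcp_rot: [-180.0, 0.0, 101.7]
ft_force: [0.8, -0.4, -2.8]
finger_gap: 5.2
```

Run:
```python
from h import *
go(522.5,-172.7,287,101.5)
```

```text
t 16.5 pos [ 480.9 -180.3  286.6] [-1.7999e+02  5.0000e-02  1.0171e+02] F [ 0.8 -0.4 -2.8] gap 5.2
shift [-1.  42.3 -0.4] rotvec [-0.     0.001  0.004]
```

Emit:
servo_tool(motion=[[0, 0, 10, 0, 0, 0, 0], [0, 0, 10, 0, 0, 0, 0], [0, -0.5, 9, 0, 0, 0, 0], [0, -0.5, 8, 0, 0, 0, 0], [0, 0, 4, 0, 0, 0, 0], [0, 0, 0, 0, 0, 0, 0], [0, 0, 0, 0, 0, 0, 0]])

```text
time: 17.2
tool_pos: [526.6, -171.4, 285.7]
tcp_rot: [-179.9, -0.0, 101.8]
ft_force: [-0.4, -0.1, -2.0]
finger_gap: 5.1
```

Run:
```python
from h import *
go(522.5,-172.7,256,101.5)
shot("side","s6.png",(230,90,340,210),5)
```

```text
t 17.2 pos [ 526.6 -171.4  285.7] [-179.92   -0.    101.82] F [-0.4 -0.1 -2. ] gap 5.1
shift [-0.5 -4.2 29.7] rotvec [-0.001 -0.     0.006]
```

View pics/s6.png

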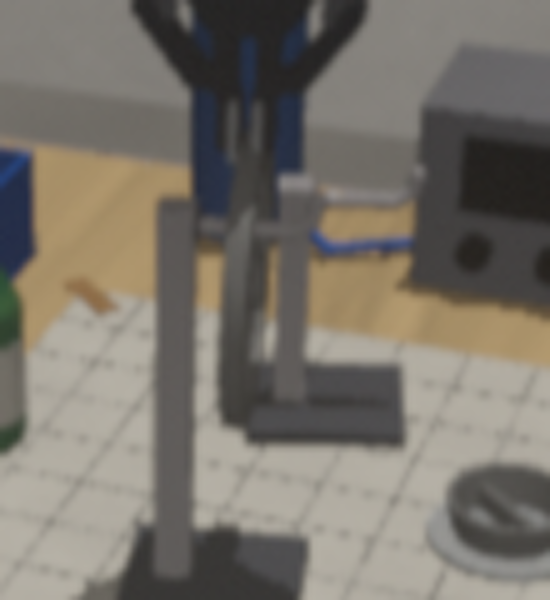

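The bar (y≈228 in the crop) runs into the wheel's opening between post and tip, with the rim above it. Lowering now.

Emit:
servo_tool(motion=[[0, 0, -2, 3, 0, 0, 0], [0, 0, -2, 5, 0, 0, 0], [0, 0, 0, 6, 0, 0, 0], [0, 0, 0, 5, 0, 0, 0], [0, 0, 0, 4, 0, 0, 0], [0, 0, 0, 2, 0, 0, 0], [0, 0, 0, 0, 0, 0, 0]])

```text
time: 17.95
tool_pos: [520.8, -172.7, 258.1]
tcp_rot: [-179.9, -0.0, 101.7]
ft_force: [0.0, -0.9, -2.4]
finger_gap: 5.0
```

Emit:
servo_tool(motion=[[0, 0, 0, 1, 0, 0, 0], [0, 0, 0, 1, 0, 0, 0], [0, 0, 0, 1, 0, 0, 0]])

```text
time: 18.25
tool_pos: [521.1, -172.8, 255.4]
tcp_rot: [-179.9, 0.0, 101.7]
ft_force: [-1.0, 0.1, -0.8]
finger_gap: 4.9
```

```bash
python3 -c "
from h import *
go(522.5,-172.7,253,101.5)"
```

```text
t 18.25 pos [ 521.1 -172.8  255.4] [-1.7992e+02  1.0000e-02  1.0175e+02] F [-1.   0.1 -0.8] gap 4.9
shift [-0.2  1.4  2.4] rotvec [-0.001  0.     0.004]
```

Emit:
servo_tool(motion=[[0, 0, 0, 0.7, 0, 0, 0], [0, 0, 0, 0, 0, 0, 0]])

```text
time: 18.45
tool_pos: [521.2, -172.8, 254.7]
tcp_rot: [-179.9, 0.0, 101.7]
ft_force: [-0.1, -0.2, -1.8]
finger_gap: 5.1
```

Emit:
servo_tool(motion=[[0, 0, 0, 0.7, 0, 0, 0], [0, 0, 0, 0, 0, 0, 0]])

```text
time: 18.65
tool_pos: [521.4, -172.8, 254.5]
tcp_rot: [-180.0, 0.0, 101.8]
ft_force: [-0.2, -0.4, -0.8]
finger_gap: 4.8
```

Emit:
servo_tool(motion=[[0, 0, 0, 1, 0, 0, 0], [0, 0, 0, 0, 0, 0, 0]])

```text
time: 18.85
tool_pos: [521.6, -172.9, 254.5]
tcp_rot: [180.0, 0.1, 101.8]
ft_force: [-1.0, 1.0, -1.6]
finger_gap: 5.0
```

Emit:
servo_tool(motion=[[0, 0, 0, 1, 0, 0, 0], [0, 0, 0, 0, 0, 0, 0]])

```text
time: 19.05
tool_pos: [521.7, -172.9, 254.4]
tcp_rot: [179.9, 0.1, 101.8]
ft_force: [-0.9, -0.1, 0.1]
finger_gap: 4.9
```

Emit:
servo_tool(motion=[[0, 0, 0, 2, 0, 0, 0], [0, 0, 0, 1, 0, 0, 0]])

```text
time: 19.25
tool_pos: [522.0, -173.0, 254.1]
tcp_rot: [179.8, 0.2, 101.8]
ft_force: [-4.9, 1.8, 8.0]
finger_gap: 4.6
```

```bash
python3 -c "
from h import *
go(522.5,-172.7,253,101.5)"
```

```text
t 19.25 pos [ 522.  -173.   254.1] [179.84   0.19 101.76] F [-4.9  1.8  8. ] gap 4.6
shift [0.2 0.6 1.1] rotvec [0.003 0.003 0.004]
```

The rim is firmly on the bar (+8 N up). I'll release a little at a time.

Emit:
servo_tool(motion=[[5, 0, 0, -0.5, 0, 0, 0], [8, 0, 0, 0, 0, 0, 0], [11, 0, 0, 0, 0, 0, 0], [14, 0, 0, 0, 0, 0, 0], [17, 0, 0, 0, 0, 0, 0], [20, 0, 0, 0, 0, 0, 0], [20, 0, 0, 0, 0, 0, 0], [20, 0, 0, 0, 0, 0, 0]], force=20)

```text
time: 20.05
tool_pos: [522.2, -173.2, 253.4]
tcp_rot: [179.8, 0.2, 101.8]
ft_force: [-0.3, -1.0, 0.3]
finger_gap: 19.8
```

Run:
```python
from h import *
go(522.5,-172.7,300,101.5)
shot("side","s7.png",(230,90,340,210),5)
```

```text
t 20.05 pos [ 522.2 -173.2  253.4] [179.85   0.18 101.75] F [-0.3 -1.   0.3] gap 19.8
shift [  0.3   0.5 -46.6] rotvec [0.003 0.003 0.004]
```

View pics/s7.png

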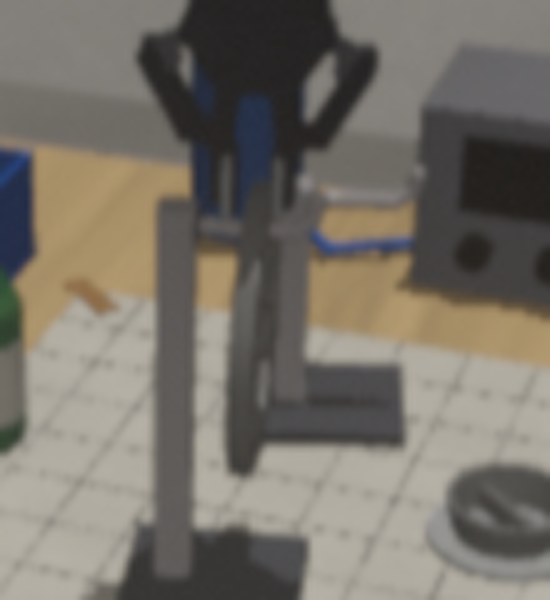

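The wheel hangs on the bar, with the fingers clear of the rim on both sides. Retreat straight up.

Emit:
servo_tool(motion=[[20, 0, 0, -3, 0, 0, 0], [20, 0, 0, -5, 0, 0, 0], [20, 0, 0, -8, 0, 0, 0], [20, 0, 0, -10, 0, 0, 0], [20, 0, 0, -12, 0, 0, 0], [20, 0, 0, -15, 0, 0, 0], [20, 0, 0, -20, 0, 0, 0], [20, 0, 0, -25, 0, 0, 0], [20, 0, 0, -25, 0, 0, 0], [20, 0, 0, -10, 0, 0, 0]])

```text
time: 21.1
tool_pos: [521.4, -172.6, 398.2]
tcp_rot: [179.7, 0.3, 101.8]
ft_force: [0.3, -0.2, 0.1]
finger_gap: 20.0
```

Emit:
servo_tool(motion=[[20, -15, -15, 0, 0, 0, 0], [20, -30, -25, 0, 0, 0, 0], [20, -30, -25, 0, 0, 0, 0], [20, -30, -25, 0, 0, 0, 0], [20, -30, -25, 0, 0, 0, 0], [20, -30, 0, 0, 0, 0, 0], [20, -20, 0, 0, 0, 0, 0], [20, 0, 0, 0, 0, 0, 0], [20, 0, 0, 0, 0, 0, 0], [20, 0, 0, 0, 0, 0, 0]])

```text
time: 22.1
tool_pos: [444.4, -383.7, 404.4]
tcp_rot: [179.4, 0.5, 101.9]
ft_force: [-0.5, -0.3, 0.9]
finger_gap: 19.9
```

Run:
```python
from h import *
t=snapshot("top");s=snapshot("side");cv2.imwrite("pics/raw_t8.png",t)
a=cv2.resize(t[150:240,120:400],(800,257),interpolation=cv2.INTER_CUBIC)
b=cv2.resize(s[90:270,180:340],(302,340),interpolation=cv2.INTER_CUBIC);b=cv2.copyMakeBorder(b,0,0,0,498,0)
cv2.imwrite("pics/z8.png",np.vstack([a,b]))
s2=snapshot("side"); print("diff",np.abs(s.astype(int)-s2)[120:200,260:320].max())
go(522.5,-172.7,300,101.5)
```

```text
diff 26
t 22.25 pos [ 444.6 -383.4  404.7] [179.39   0.51 101.95] F [-0.7 -0.2 -1. ] gap 20.3
shift [191.  118.7 104.3] rotvec [0.011 0.009 0.008]
```

The viewer's limit is reached, so the last checks are numerical.

Emit:
servo_tool(motion=[[20, 0, 0, 0, 0, 0, 0], [20, 0, 0, 0, 0, 0, 0], [20, 0, 0, 0, 0, 0, 0], [20, 0, 0, 0, 0, 0, 0], [20, 0, 0, 0, 0, 0, 0], [20, 0, 0, 0, 0, 0, 0], [20, 0, 0, 0, 0, 0, 0], [20, 0, 0, 0, 0, 0, 0], [20, 0, 0, 0, 0, 0, 0], [20, 0, 0, 0, 0, 0, 0]])

```text
time: 23.25
tool_pos: [445.1, -381.8, 405.6]
tcp_rot: [179.3, 0.6, 102.1]
ft_force: [-0.4, 0.6, -0.3]
finger_gap: 19.9
```

Run:
```python
from h import *
g=lambda f:cv2.GaussianBlur(cv2.cvtColor(f,cv2.COLOR_BGR2GRAY),(3,3),0).astype(int)
s=g(snapshot("side"));t=g(snapshot("top"));s7=g(cv2.imread("pics/raw_s7.png"));s6=g(cv2.imread("pics/raw_s6.png"))
t2=g(cv2.imread("pics/raw_t2.png"));t8=g(cv2.imread("pics/raw_t8.png"))
print("still top (hook area) now vs 1s ago",np.abs(t-t8)[165:225,300:350].max())
w=np.s_[140:185,272:292]  # lower wheel in side view
print("wheel region vs at release",np.abs(s-s7)[w].mean().round(1),"vs before lowering",np.abs(s-s6)[w].mean().round(1))
print("tab/carriage end now vs at stop: mean,max",np.abs(t-t2)[190:215,225:262].mean().round(1),np.abs(t-t2)[190:215,225:262].max())
for z in(150,165,175):print("side row",z,s[z,268:300])
print("predicted wheel bottom px",proj("side",(522.5,-172.7,96)),"hub",proj("side",(522.5,-172.7,181)))
t0=g(cv2.imread("pics/raw_t0.png")) # bystanders: dish/cup, jar, ring, tray, bottle
for n,(u0,v0,u1,v1) in dict(jar=(230,112,260,142),ring=(192,113,224,145),tray=(122,104,186,154),bottle=(340,108,375,142)).items():print(n,np.abs(t-t0)[v0:v1,u0:u1].mean().round(1))
```

```text
still top (hook area) now vs 1s ago 35
wheel region vs at release 7.4 vs before lowering 23.8
tab/carriage end now vs at stop: mean,max 5.9 9
side row 150 [105 129 149 156 157 155 150 138 120 106 100  99  93  83  77  77  78  81
  88  92  93  94 100 116 135 144 144 142 141 140 141 142]
side row 165 [111 139 160 168 169 166 151 120  91  81  79  76  75  84  97  97  90  91
  94  95  95  94  89  81  77  77  78  78  78  78  78  78]
side row 175 [113 142 163 170 169 160 136 101  77  70  70  69  69  71  74  75  75  75
  75  75  75  75  75  75  75  75  75  74  71  68  67  64]
predicted wheel bottom px [278.34545295 180.0796507 ] hub [279.0494629  154.79901426]
jar 4.5
ring 4.2
tray 3.7
bottle 3.6
```

Run:
```python
from h import *
g=lambda f:cv2.GaussianBlur(cv2.cvtColor(f,cv2.COLOR_BGR2GRAY),(3,3),0).astype(int)
S=[g(snapshot("side")) for _ in range(12)]
for w in(np.s_[120:185,268:290],):print([np.abs(x-S[0])[w].max() for x in S])
s7=g(cv2.imread("pics/raw_s7.png"))
for r in(160,170,180,184):print(r,S[-1][r,270:292],s7[r,270:292])
a=g(snapshot("top"));d=np.abs(a-g(cv2.imread("pics/raw_t8.png")));print(np.argwhere(d[165:225,300:350]>15)[:6]+[165,300])
```

```text
[np.int64(0), np.int64(1), np.int64(1), np.int64(1), np.int64(1), np.int64(1), np.int64(1), np.int64(1), np.int64(1), np.int64(1), np.int64(1), np.int64(1)]
160 [164 173 175 171 156 128 100  89  87  84  77  71  70  70  76  87  94  94
  94  99 117 143] [161 170 172 169 154 125  98  87  85  82  76  70  68  68  74  85  92  93
  93  97 114 140]
170 [170 171 166 160 145 112  83  73  72  71  76  91  99  88  75  74  76  77
  78  79  78  72] [167 167 162 156 139 107  80  72  71  70  73  85  93  83  73  73  75  76
  77  78  77  72]
180 [172 175 175 171 151 112  78  67  66  67  72  89 119 144 154 155 154 147
 130 110  99  97] [169 172 171 166 144 106  76  66  66  65  71  93 128 153 162 164 163 163
 162 162 162 162]
184 [174 175 174 172 163 140 114  97  88  84  86  91  97  99  98  99  99  99
 100 100 100 100] [171 172 170 169 160 137 112  95  87  93 114 139 154 161 165 166 165 166
 168 169 169 169]
[[197 349]
 [198 348]
 [198 349]
 [199 347]
 [199 348]
 [199 349]]
```

The wheel is still, differing by at most 1 grey level over 12 frames, and sits where it was released. The other change is at the edge of the arm or its shadow.

```bash
python3 -c "
from bench import *
print(hand_in())"
```

```text
the job is handed in; nothing more can be done
None
```

The wheel now hangs by its rim on the high hook, and I handed the job in at about 24 s.

**What I did:**
- I pushed the carriage out by its pull tab until it met the end stop, where the force rose from about 3 N to 30 N.
- I then gripped the wheel at the top of its rim, lifted it straight out and slid it over the hook's tip.
- I lowered it until the bar carried it (the wrist force turned to 8 N upward), opened the fingers a little and drew back.

**Last checks:**
- **Wheel:** it sits where it was released, at the predicted place on the bar. It is still, changing by at most 1 grey level over 12 frames.
- **Carriage:** it looks unchanged since it reached the end stop.
- **Bystanders:** the jar, ring, tray and bottle show only a small, even brightness change from the first picture. I did not check the dish and cup at the end.
- **Robot:** the arm is well clear and touching nothing.

**What disagreed or failed:**
- **Grip opening:** it read 5 mm on the 14 mm rim. I did not explain this, but the grip held throughout.
- **Final picture:** I could not view it because the limit of 12 pictures was reached, so the last checks are by numbers only.
- **Hook area from above:** one comparison showed a change of up to 35 grey levels. The pixels I listed were at the edge of that area, so I put it down to the arm or its shadow.
- **Earlier move:** the arm passed about 15 mm above the high hook's tip, closer than I had planned, without touching it.

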